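Clamp the dust-extraction tube onto its barbed port

TASK

Take the red-handled T-shaped setting gauge out of the gap in front of the barbed stub and press it fully down into its matching cut-out in the foam case. Push the grey tube fully home on the stub; then slide the steel clamp band along the tube until it is centred between the two yellow lines; then turn its T-bar screw clockwise (seen from above) until it comes to its stop, snug. Leave the other things on the bench where they are, and let go of everything.

Things in the scene. Friction and masses are not known exactly. Their poses are not given: they have to be found in the camera images.
- jig: Fixed port jig: grey base plate 120 x 315 x 12 mm (its y from -130 to +185) with a green plenum block at its +y end (100 mm wide, y from +140 to +185, top at z 95 mm). Origin: on the bench, below the tube's axis; axes: y from tube to stub, z up, x across. Two wooden posts (35 to 51 mm either side of the axis, y 48 to 74 mm, top at z 45 mm) carry the gauge.
- stub_tip (a point): Centre of the tip of the barbed aluminium stub, 44 mm in diameter, which points from the plenum along the jig's -y: tip at jig x 0, y +80, z 60 mm. At its root a stop collar, face at jig y +132 mm.
- tube (a joint): How far the grey plastic tube has slid along the jig's +y towards the stub, in m: at 0 its mouth is at jig y +24 mm; 0.108 is the hard stop, fully home on the collar. Holds by friction (about 5 N) and cannot move while the gauge is in the gap.
- tube_mouth (a point): Centre of the tube's open mouth (the end that goes on the stub). The tube lies along the jig's y, 56 mm outside diameter, 150 mm long, axis at z 60 mm, so its top is at z 88 mm.
- tube_flange (a point): Centre of the outer face of the flange at the tube's other end, 150 mm from the mouth: a ring 76 mm in diameter and 12 mm thick (inner opening 48 mm), its top at z 98 mm. Pushing this face along the jig's +y slides the tube.
- mark (a point): The point on the tube's axis midway between the two yellow lines (19 mm apart, 25 mm behind the mouth), where the band must be centred.
- band (a joint): How far the clamp band has slid along the tube towards the mouth, in m, from its parked place; 0.085 is centred between the yellow lines, 0.102 its last stop, too far. Holds by friction (about 8 N, more than the tube); it travels with the tube.
- band_mid (a point): Centre of the steel clamp band, on the tube's axis. The band is a ring 62 mm in outside diameter and 14 mm wide (along the jig's y).
- band_lug (a point): Middle of the rear face (towards the flange) of the orange push lug on the band's side towards the jig's -x: a block 30 mm in x (29 to 59 mm from the tube's axis), 14 mm along y, z from 60 to 100 mm. Pushing it along the jig's +y slides the band.
- screw (a joint): Angle of the clamp's worm screw in rad: starts between 0 and 1.2 (loose); grows clockwise seen from above; 5.6 is the stop, snug (5.3 and more is good). Axis vertical. Needs about 0.06 N m and stays where it is left. At 0 the bar's red end points along the jig's +y; at angle a it points a clockwise from there.
- screw_top (a point): Centre of the T-bar on top of the screw, on the screw's axis, 43 mm from the tube's axis towards the jig's +x, at z 118 mm. The level bar is 12 mm thick and 116 mm long with end balls 18 mm in diameter, one red, one black. Below it a 12 mm shaft goes down to a steel housing with its top at z 89 mm.
- gauge: Loose T-shaped aluminium setting gauge, 14 mm thick, 0.16 kg. Origin: underside, below the grip. Bar 20 mm wide from x -38 to +50 mm; cross head 50 mm (y) by 20 mm from x -58 to -38 mm. Red grip block 30 (x) by 14 mm (y) at the origin, up to z 73 mm. It lies across the gap on the posts (underside at z 45 mm), head to the jig's -x.
- foam_case: Fixed open case 150 (x) x 110 (y) x 32 mm high filled with dark foam, top of the foam at z 30 mm, with a T-shaped cut-out 18 mm deep with a yellow floor, 2 mm wider than the gauge on every side. Origin: on the bench, centre. It lies to the left or to the right of the jig; the white sherd tray lies on the other side.
- pocket (a point): On the yellow floor of the cut-out (z 12 mm), where the gauge's origin comes when seated; the head of the T lies towards the case's -x, the bar along the case's x.
- bottle: Bystander: white bottle, 60 mm in diameter, 160 mm tall; origin at its foot.
- jar: Bystander: amber jar with steel lid, 64 mm in diameter, 70 mm tall; origin at its foot.
- cup: Bystander: white cup on its saucer (one piece), 136 mm in diameter, 64 mm tall; origin at its foot.
- slab_a: Bystander: painted plaster fragment about 60 x 100 x 21 mm; origin at its underside.
- slab_b: Bystander: painted plaster fragment about 80 x 100 x 21 mm; origin at its underside.
- brush: Bystander: brush lying on the bench, 170 mm long.
- spatula: Bystander: spatula lying on the bench, 170 mm long.
There are look-alikes about, which are no part of the job. What is shaped like the gauge but blue or brown is not meant.

How it is judged:
By the outcome, as a careful person would: the job done as asked, in the order asked, and still so for the second after the job is handed in, with the robot touching nothing.
It also fails if it takes over 72 s, if anything falls off the work surface, if the arm or the gripper's body presses on something with over 40 N, if the wrist force passes 120 N, or if a joint passes its speed limit or range.

ROBOT

A 6-joint arm with a two-finger parallel gripper is mounted at the origin on the work surface. World frame = base frame: x ahead of the robot, y to its left, z up, the work surface at z = 0. Lengths are in m, angles in rad, forces in N, time in s.
With the tool pointing down it reaches from about 0.275 to 0.775 m from the base axis. Payload 14.6 kg.
Tool frame: the origin (TCP) lies at the very end of the fingers, on their centre line; the grasp point (between the pads) lies 19 mm behind it; z points along the fingers, y is the line along which they close (so a half turn about z gives the same grasp; the last joint's range is limited). The gripper opens to 85 mm and grips with 20 to 120 N. Pads are 22 mm wide; open, the fingers measure 114 mm over their backs; the gripper's body (76 mm by 85 mm) begins 54 mm behind the grasp point. The pads swing forward as they close: fully open they stand 13 mm farther back than shut.
Start: joints at [-1.315, 0.263, -0.048, 1.259, 0, 1.415], TCP at [0.21, -0.481, 0.231] pointing down, gripper open.
Joint ranges: [-2.65, 2.65], [-0.89, 1.7], [-1.18, 1.37], [-2.13, 2.11], [-1.35, 1.29], [-3.14, 3.14]. Speed limits (rad/s): [1.89, 1.89, 2.57, 2.79, 3.14, 3.14].

INTERFACE

Orientations are given as a unit quaternion [w, x, y, z].
In Python, from bench import * gives the robot as it stands. Calls block until the motion is done:
- movep(position, orientation): joint-space move of the TCP to a pose.
- servo_line(position, rate=0.15, rotation=None, guard=None): straight line of the TCP; rotation=None keeps the orientation; rate is the mean speed in m/s. With guard (N) it stops when the force on the tool has changed by that much, and returns True; else False.
- move_j(angles): joint-space move.
- let_go() and grasp(grip_force=None): open the fingers fully, or close them until they stop; grip_force is the grip in N (None keeps the last).
- dwell(seconds).
- ik(position, orientation): joint angles nearest the present ones, or None.
- camera(name): name is "side" or "top" or "wrist"; returns a dict with "img" (384x512x3 uint8, red, green, blue), "z_map" (384x512 float32, m along the optical axis (not along the pixel's ray), 0 where there is no reading), "intrinsics" (3x3 intrinsics, pixels), "position" and "attitude" of the camera in the world; the wrist camera has in their place "mount" (4x4, takes a point from camera to tool coordinates, whose origin is the TCP and whose axes are the flange's). Camera axes: x right, y up, looking along -z (the intrinsics and any distortion apply to the point x, -y, -z); pixel columns grow to the right and rows downward; lengths in m; the calibration is good to about 2 mm. A picture is of the moment at which its call begins: read the wrist's pose just before it.
A pose or a line that the arm cannot do raises IKError and nothing moves.
- sign_off(): hands the job in; it is judged then, once.
Trained networks look in a picture, given as the dict that the camera call returned (one of the last four; its "shot" number tells which), for a name from the list of things; names that differ only in an ending like _2 or _b are one class to them, and where a whole thing is asked for, a point or a joint stands for the part that bears it (a point fixed in the world has none). Each returns a list of dicts, best first, with "confidence" (0 to 1); they miss things now and then, are a little off and sometimes report something else, mostly with a low value. They report only what shows in the picture. A call takes as long as a camera call. They do not tell look-alikes from the thing itself.
- find_in(thing, picture): "position" ([x, y, z] in m, in the coordinates of the camera as it stood for that picture, good to about 4 mm: the middle of the surface that is visible of it).
- cut_out(thing, picture): "region" (384x512 bool, what is visible of it).
Readings, each from a call of its own:
- get_t(): time.
- get_joint_pos(): joint angles.
- get_joint_vel(): joint speeds.
- get_tau(): joint torques, N m.
- get_eef_pos(): TCP position.
- get_tool_rot(): TCP orientation.
- get_ft_force(): force on the tool from outside, world axes, zero at the start.
- get_wrist_torque(): the same for the moment, N m.
- get_width(): finger opening in m.
- get_gripper_force(): force on a finger pad.
Only numpy, scipy, OpenCV 4.12 (cv2) and the standard library are available. Lean on these libraries where they do the work, as an engineer would, in place of code of your own. Each camera call takes 0.05 s, during which the arm holds its last target. There are 200 camera calls.

## Working session

There is one attempt and no reset: what is moved stays moved. The work goes in short steps, each a Python script; the robot and the scene stay as the last script left them, time stands still between calls to the robot, and variables do not carry over. Pictures are saved under pics/ and viewed, at most 10 in all, crops included, and the job is handed in when it is done.

```bash
ls; mkdir -p pics; cat > h.py <<'E'
from bench import *
import numpy as np, cv2
from scipy.spatial.transform import Rotation as R
def q2R(q): return R.from_quat([q[1],q[2],q[3],q[0]]).as_matrix()
def qdown(yaw):  # tool z down; tool x axis at world yaw
    m=np.array([[np.cos(yaw),np.sin(yaw),0],[np.sin(yaw),-np.cos(yaw),0],[0,0,-1]])
    q=R.from_matrix(m).as_quat(); return [q[3],q[0],q[1],q[2]]
def cloud(c,pose=None):
    z=c["z_map"];K=np.array(c["intrinsics"]);v,u=np.mgrid[:384,:512]
    p=np.stack([(u-K[0,2])*z/K[0,0],-(v-K[1,2])*z/K[1,1],-z],-1)
    return tow(p,c,pose)
def tow(p,c,pose=None):
    p=np.asarray(p)
    if pose is None:
        a=np.array(c["attitude"]); Rm=a if a.shape==(3,3) else q2R(a)
        return p@Rm.T+np.array(c["position"])
    M=np.array(c["mount"]); p=p@M[:3,:3].T+M[:3,3]
    return p@q2R(pose[1]).T+np.array(pose[0])
def shot(name):
    pose=(get_eef_pos(),get_tool_rot()) if name=="wrist" else None
    return camera(name),pose
def save(c,f): cv2.imwrite("pics/"+f,cv2.cvtColor(c["img"],cv2.COLOR_RGB2BGR))
E
python3 - <<'E'
from h import *
for n in ["top","side"]:
    c,_=shot(n); save(c,n+"0.png"); P=cloud(c); np.save(n+"P.npy",P); np.save(n+"I.npy",c["img"])
    print(n,c["position"],c["attitude"],[k for k in c])
    for t in ["jig","stub_tip","tube_mouth","tube_flange","mark","band_mid","band_lug","screw_top","gauge","foam_case","pocket"]:
        print(t,[(np.round(tow(d["position"],c),3).tolist(),round(d["confidence"],2)) for d in find_in(t,c)[:3]])
print(get_t(),get_eef_pos(),get_tool_rot(),get_joint_pos())
E
```

```text
pics
top [ 0.41821238 -0.00299474  1.5593758 ] [ 0.71346387  0.02292928 -0.03218279 -0.69957689] ['img', 'z_map', 'intrinsics', 'position', 'attitude', 'shot']
jig [([0.581, 0.001, 0.073], 0.96), ([0.639, 0.47, 0.02], 0.35)]
stub_tip [([0.579, -0.004, 0.076], 0.89)]
tube_mouth [([0.593, -0.072, 0.084], 0.74)]
tube_flange [([0.592, -0.072, 0.09], 0.94), ([0.626, -0.087, 0.109], 0.59), ([0.725, -0.109, 0.109], 0.58)]
mark [([0.592, -0.071, 0.086], 0.57)]
band_mid [([0.625, -0.084, 0.107], 0.67), ([0.702, 0.319, 0.011], 0.5), ([0.591, -0.072, 0.087], 0.27)]
band_lug [([0.627, -0.081, 0.109], 0.59)]
screw_top [([0.405, 0.3, 0.032], 0.51), ([0.635, -0.081, 0.12], 0.45)]
gauge [([0.569, 0.043, 0.06], 0.8), ([0.326, 0.142, 0.021], 0.79), ([0.349, -0.118, 0.02], 0.64)]
foam_case [([0.402, 0.3, 0.031], 0.95), ([0.725, -0.109, 0.109], 0.25)]
pocket []
side [0.46535258 1.42845498 0.96775388] [-0.02518735 -0.00532966  0.49206933  0.87017525] ['img', 'z_map', 'intrinsics', 'position', 'attitude', 'shot']
jig [([0.58, 0.12, 0.072], 0.85)]
stub_tip [([0.58, 0.119, 0.066], 0.79)]
tube_mouth [([0.591, -0.078, 0.083], 0.74)]
tube_flange [([0.594, -0.075, 0.085], 0.8)]
mark [([0.594, -0.075, 0.084], 0.58)]
band_mid [([0.617, -0.077, 0.091], 0.77), ([0.402, 0.312, 0.028], 0.48)]
band_lug [([0.62, -0.079, 0.092], 0.78)]
screw_top [([0.631, -0.076, 0.124], 0.55)]
gauge [([0.318, 0.136, 0.018], 0.9), ([0.579, 0.051, 0.062], 0.8), ([0.334, -0.098, 0.017], 0.73)]
foam_case [([0.403, 0.306, 0.03], 0.97), ([0.592, -0.074, 0.086], 0.23)]
pocket [([0.402, 0.312, 0.028], 0.96)]
1.2 [ 0.20965178 -0.48133666  0.23128198] [ 1.79746008e-05  9.78980971e-01  2.03951607e-01 -1.65826669e-05] [-1.31528090e+00  2.63091537e-01 -4.83018811e-02  1.25936867e+00
 -3.49248000e-05  1.41552638e+00]
```

View pics/top0.png

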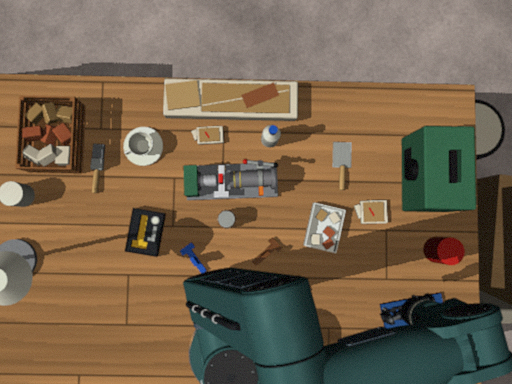

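View pics/side0.png

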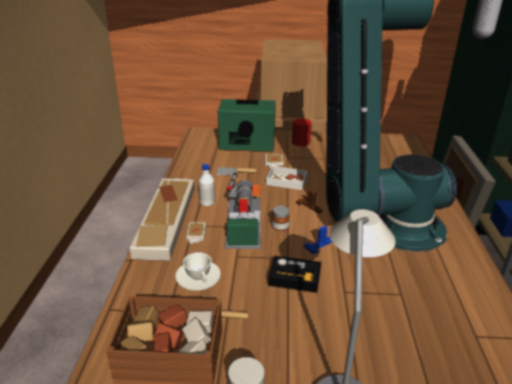

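The top view shows the jig at about (230,180) with the stub to the left (world +y). The case is at (147,230) with a yellow T, the screw bar spans (245,162) to (277,165), and the bottle is at (270,133). The side view agrees. Next, close wrist views of the jig and the case.

```bash
python3 - <<'E'
from h import *
def go(p,yaw):
    for y in (yaw,yaw+np.pi,yaw-np.pi/2,yaw+np.pi/2):
        if ik(p,qdown(y)) is not None: movep(p,qdown(y)); return y
    print("noik",p)
c,po=shot("wrist"); print(np.round(c["mount"],3),c["intrinsics"])
for n,p in [("j",[.53,-.02,.36]),("c",[.37,.28,.36])]:
    print(go(p,0.0)); c,po=shot("wrist"); save(c,"w_%s.png"%n)
    np.savez("w_%s.npz"%n,P=cloud(c,po),I=c["img"])
    for t in (["gauge","tube_mouth","tube_flange","mark","band_mid","band_lug","screw_top","stub_tip","jig"] if n=="j" else ["pocket","foam_case"]):
        print(t,[(np.round(tow(d["position"],c,po),4).tolist(),round(d["confidence"],2)) for d in find_in(t,c)[:2]])
print(get_t(),get_joint_pos())
a=cv2.imread("pics/w_j.png");b=cv2.imread("pics/w_c.png")
cv2.imwrite("pics/both.png",np.vstack([a,b])[:, :])
E
python3 -c "
import cv2,numpy as np
a=cv2.imread('pics/w_j.png');b=cv2.imread('pics/w_c.png')
cv2.imwrite('pics/both.png',cv2.resize(np.hstack([a,b]),(800,300)))"
```

```text
[[-0.     0.962  0.272  0.068]
 [ 1.     0.     0.001  0.   ]
 [ 0.     0.272 -0.962 -0.143]
 [ 0.     0.     0.     1.   ]] [[287.57548367   0.         255.07332832]
 [  0.         287.57548367 188.07876303]
 [  0.           0.           1.        ]]
0.0
gauge [([0.3035, 0.1266, 0.0121], 0.94), ([0.5696, 0.0447, 0.0584], 0.77)]
tube_mouth [([0.7348, 0.091, 0.0192], 0.72), ([0.5944, -0.072, 0.0842], 0.67)]
tube_flange [([0.5953, -0.0708, 0.0894], 0.62)]
mark [([0.5903, 0.0011, 0.0811], 0.68), ([0.5925, -0.0738, 0.0854], 0.63)]
band_mid [([0.6227, -0.0835, 0.1178], 0.65)]
band_lug [([0.627, -0.0847, 0.1192], 0.92)]
screw_top [([0.6276, -0.0812, 0.1248], 0.81)]
stub_tip [([0.5925, 0.0013, 0.0805], 0.91)]
jig [([0.5865, -0.0017, 0.0794], 0.9), ([0.5936, -0.0727, 0.0895], 0.38)]
0.0
pocket [([0.404, 0.3063, 0.0321], 0.68), ([0.5634, -0.0092, 0.0705], 0.29)]
foam_case [([0.4047, 0.2998, 0.0319], 0.62)]
8.5917 [ 4.71812989e-01  1.50347082e-01  1.49161211e-01  1.56959893e+00
  2.51046662e-05 -2.66957299e+00]
```

View pics/both.png

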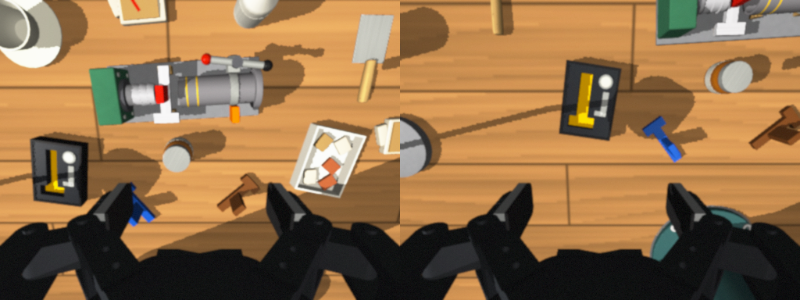

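```bash
cat > an.py <<'E'
from h import *
def rect(P2): 
    r=cv2.minAreaRect((P2*1000).astype(np.float32)); return np.round(cv2.boxPoints(r),1).tolist(),np.round(r[0],1),np.round(r[1],1),round(r[2],1)
def hsv(I): return [x.astype(int) for x in cv2.split(cv2.cvtColor(I,cv2.COLOR_RGB2HSV))]
E
python3 - <<'E'
from an import *
for n in ["w_j.npz","w_c.npz"]:
    D=np.load(n);P=D["P"];I=D["I"];h,s,v=hsv(I);z=P[...,2];x=P[...,0];y=P[...,1]
    near=(abs(x-.59)<.12)&(abs(y)<.2)
    g=near&(h>50)&(h<85)&(s>80)&(abs(z-.095)<.006)
    print(n,"plenum top",g.sum(),g.any() and rect(P[g][:,:2]),z[g].mean())
    r=near&((h<6)|(h>174))&(s>150)&(abs(z-.118)<.008)&(x<.61)
    print("grip",r.sum(),r.any() and rect(P[r][:,:2]),P[r].mean(0))
    yl=(abs(x-.4)<.08)&(abs(y-.3)<.1)&(h>18)&(h<32)&(s>140)&(v>90)&(z<.022)
    print("pocket",yl.sum(),yl.any() and rect(P[yl][:,:2]),P[yl].mean(0))
    cs=(abs(x-.4)<.12)&(abs(y-.3)<.1)&(abs(z-.031)<.004)
    print("case",cs.sum(),cs.any() and rect(P[cs][:,:2]),np.median(z[cs]))
    if n=="w_j.npz":
        t=near&(z>.078)&(z<.0885)&(s<70)&(y>-.14)&(y<.02)&(x<.615)&(x>.56)
        print("tube",t.sum())
        for y0 in np.arange(-.15,.08,.015):
            m=near&(abs(y-y0)<.006)&(z>.072)&(x<.622)&(x>.55)
            if m.sum()>15:
                X=x[m];Z=z[m]
                A=np.c_[X,Z,np.ones(len(X))];q=np.linalg.lstsq(A,X**2+Z**2,rcond=None)[0]
                print(round(y0,3),m.sum(),"circle",np.round([q[0]/2,q[1]/2,np.sqrt(q[2]+q[0]**2/4+q[1]**2/4)],4),Z.max().round(4))
        for nm,mm in (("redball",((h<6)|(h>174))&(s>150)&(x>.61)&near&(z>.1)),("blackball",near&(v<60)&(z>.108)),("bar",near&(z>.106)&(x>.6)),("lug",near&(h>5)&(h<18)&(s>150)&(z>.05))):
            if mm.any(): print(nm,mm.sum(),P[mm].mean(0).round(4),rect(P[mm][:,:2]))
        yy=near&(h>20)&(h<32)&(s>120)&(z>.07); print("yel",yy.sum(),P[yy].mean(0),rect(P[yy][:,:2]))
E
```

```text
w_j.npz plenum top 2286 ([[525.4000244140625, 163.60000610351562], [528.2000122070312, 118.5999984741211], [624.7999877929688, 124.69999694824219], [622.0, 169.60000610351562]], array([575.1, 144.1]), array([96.7, 45. ]), 3.6) 0.09504937603830113
grip 244 ([[566.4000244140625, 51.900001525878906], [566.5, 37.70000076293945], [594.5, 38.0], [594.4000244140625, 52.20000076293945]], array([580.4,  45. ]), array([28. , 14.2]), 0.6) [0.58132811 0.04462118 0.11766673]
pocket 553 ([[343.79998779296875, 304.3999938964844], [447.8999938964844, 285.29998779296875], [456.1000061035156, 329.3999938964844], [351.8999938964844, 348.5]], array([399.9, 316.9]), array([ 44.9, 105.9]), 79.6) [0.39135786 0.3206665  0.01281711]
case 4214 ([[318.1000061035156, 256.0], [467.6000061035156, 234.0], [484.0, 344.70001220703125], [334.5, 366.70001220703125]], array([401. , 300.3]), array([111.9, 151.1]), 81.6) 0.030677159076441723
tube 2590
-0.135 147 circle [0.5897 0.1057 0.0266] 0.1268
-0.12 464 circle [0.5922 0.0894 0.0195] 0.1246
-0.105 303 circle [0.589  0.0608 0.0272] 0.0898
-0.09 381 circle [0.5864 0.09
[... 1860 characters left out ...]
0625, 123.0999984741211], [566.9000244140625, 167.1999969482422]], array([546.1, 143.9]), array([44.2, 44.2]), 3.2) 0.09476890039986278
grip 0 False [nan nan nan]
pocket 1214 ([[343.20001220703125, 294.20001220703125], [454.20001220703125, 277.6000061035156], [462.1000061035156, 331.0], [351.20001220703125, 347.6000061035156]], array([402.7, 312.6]), array([ 54. , 112.2]), 81.5) [0.39617411 0.31401197 0.01272666]
case 5181 ([[318.20001220703125, 257.3999938964844], [467.0, 235.1999969482422], [483.29998779296875, 344.0], [334.5, 366.20001220703125]], array([400.7, 300.7]), array([110. , 150.5]), 81.5) 0.030591248264136173<stdin>:8: RuntimeWarning: Mean of empty slice.
  ret = um.true_divide(
```

```bash
cat >> an.py <<'E'
YAW=0.0605; O=np.array([.5847,-.0181])
ex=np.array([np.cos(YAW),np.sin(YAW)]); ey=np.array([-ex[1],ex[0]])
def j2w(x,y): return O+x*ex+y*ey
def w2j(P): 
    d=P[...,:2]-O; return np.stack([d@ex,d@ey,P[...,2]],-1)
def report(P,I):
    h,s,v=hsv(I); J=w2j(P);x,y,z=J[...,0],J[...,1],J[...,2]
    m=(abs(x)<.006)&(abs(y)<.2)&(z>.0)&(z<.14)
    b=np.round(y[m]*1000/3).astype(int)
    print("ridge",[(int(k*3),round(float(np.median(z[m][b==k]))*1000)) for k in np.unique(b)])
    for nm,mm in (("red",((h<6)|(h>174))&(s>150)&(x>.015)&(x<.11)&(abs(z-.12)<.012)&(abs(y)<.19)),
      ("black",(v<70)&(x>.015)&(x<.11)&(z>.112)&(z<.13)&(abs(y)<.19)),("bar",(z>.108)&(z<.135)&(x>.015)&(x<.11)&(abs(y)<.19)),
      ("lug",(h>5)&(h<18)&(s>150)&(z>.09)&(z<.105)&(x<-.02)&(x>-.07)&(abs(y)<.18)),
      ("yel",(h>20)&(h<34)&(s>100)&(z>.075)&(z<.092)&(abs(x)<.03)&(abs(y)<.18))):
        if mm.any(): 
            q=J[mm]*1000; print(nm,mm.sum(),q.mean(0).round(1),np.percentile(q[:,:2],[1,99],axis=0).round(1).tolist())
E
python3 - <<'E'
from an import *
D=np.load("w_j.npz"); report(D["P"],D["I"])
E
```

```text
ridge [(-201, 1), (-198, 1), (-195, 1), (-192, 0), (-189, 0), (-186, 1), (-183, 0), (-180, 1), (-177, 1), (-174, 0), (-171, 1), (-168, 1), (-165, 1), (-162, 1), (-159, 0), (-156, 1), (-153, 1), (-150, 1), (-147, 1), (-144, 1), (-141, 1), (-114, 97), (-111, 98), (-108, 98), (-105, 98), (-102, 89), (-99, 88), (-96, 88), (-93, 87), (-90, 88), (-87, 88), (-84, 88), (-81, 88), (-78, 88), (-75, 87), (-72, 90), (-69, 91), (-66, 91), (-63, 91), (-60, 90), (-57, 87), (-54, 88), (-51, 88), (-48, 87), (-45, 88), (-42, 87), (-39, 87), (-36, 88), (-33, 87), (-30, 88), (-27, 88), (-24, 87), (-21, 88), (-18, 87), (-15, 88), (-12, 87), (-9, 87), (-6, 88), (-3, 88), (0, 88), (3, 88), (6, 88), (9, 88), (12, 88), (15, 88), (18, 88), (21, 88), (24, 88), (27, 88), (30, 88), (33, 87), (36, 86), (42, 12), (45, 13), (48, 12), (51, 12), (54, 52), (57, 95), (60, 118), (63, 118), (66, 118), (69, 118), (78, 75), (81, 78), (84, 80), (87, 80), (90, 82), (93, 81), (96, 80), (99, 80), (102, 80), (105, 81), (108, 81), (111, 80), (114, 80), (117, 81), (120, 81), (123, 79), (126, 79), (129, 79), (132, 84), (135, 91), (138, 91), (141, 93), (144, 95), (147, 95), (150, 95), (153, 95), (156, 95), (159, 95), (162, 95), (165, 95), (168, 95), (171, 95), (174, 95), (177, 95), (180, 95), (183, 95), (186, 93)]
red 121 [ 49.8 -16.5 125. ] [[42.6, -23.3], [57.2, -9.8]]
black 120 [  34.3 -113.8  125. ] [[26.9, -120.5], [42.3, -108.4]]
bar 1057 [ 41.8 -65.7 123.4] [[27.1, -120.6], [56.5, -11.1]]
lug 76 [-42.6 -65.6  98.2] [[-59.2, -71.9], [-29.9, -59.1]]
yel 191 [-0.5 10.3 84.5] [[-24.8, -0.9], [22.8, 21.8]]
```

```bash
python3 - <<'E'
from an import *
q=qdown(YAW+np.pi/2); g=[.5804,.045]
movep([*g,.16],q); servo_line([*g,.070],.12); grasp(40)
print("w",get_width(),get_gripper_force(),get_t(),get_eef_pos())
servo_line([*g,.165],.2); print("w",get_width())
qc=qdown(-.148+np.pi/2); p=[.4067,.3120]
movep([*p,.12],qc); servo_line([*p,.062],.12)
c,po=shot("wrist"); save(c,"place.png"); print(po[0])
hit=servo_line([*p,.0365],.05,guard=12)
print(hit,get_eef_pos(),get_ft_force(),get_width(),get_t())
E
```

```text
w 0.029611539549001396 39.839081168174744 13.4667 [0.58060216 0.04499302 0.07037085]
w 0.029418553959907293
[0.40724933 0.31188011 0.06242697]
True [0.40645741 0.31184804 0.03687894] [0.6421707  0.41096529 1.42552949] 0.02943520140154671 16.5
```

```bash
python3 - <<'E'
from an import *
servo_line([.4067,.312,.0355],.05,guard=15); print(get_eef_pos(),get_ft_force())
let_go(); servo_line([.4067,.312,.16],.25)
c,po=shot("wrist"); P=cloud(c,po); I=c["img"]; h,s,v=hsv(I)
r=((h<6)|(h>174))&(s>150)&(P[...,2]>.03)&(abs(P[...,0]-.4067)<.05)&(abs(P[...,1]-.312)<.05)
print("grip top",r.sum(),r.any() and np.percentile(P[r],[5,50,99],axis=0).round(4))
# push the tube: closed fingers, tool y along jig x
grasp(20)
q=qdown(YAW+np.pi/2); x=-.014
a=j2w(x,-.160); movep([*a,.16],q); servo_line([*a,.078],.2)
b=j2w(x,.02); 
hit=servo_line([*b,.078],.08,guard=30)
e=np.array(get_eef_pos()); print(hit,w2j(e),get_ft_force(),get_t())
E
```

```text
[0.40644813 0.31210266 0.03612911] [-7.82696863 -2.808199   23.34610391]
grip top 1079 [[0.3941 0.3065 0.0381]
 [0.407  0.3168 0.084 ]
 [0.4208 0.321  0.0863]]
True [-0.01378321 -0.02716743  0.07815753] [ -0.73096204 -10.42767859   3.49616472] 22.775
```

```bash
python3 - <<'E'
from an import *
q=qdown(YAW+np.pi/2)
e=w2j(np.array(get_eef_pos())); b=j2w(e[0],e[1]-.012); servo_line([*b,.078],.15); servo_line([*b,.13],.2)
a=j2w(-.03,-.03); movep([*a,.24],q)
c,po=shot("wrist"); save(c,"home.png"); report(cloud(c,po),c["img"]); print(get_t())
a=j2w(-.054,-.006); movep([*a,.12],q); servo_line([*a,.074],.2)
b=j2w(-.054,.085); hit=servo_line([*b,.074],.08,guard=30)
print(hit,w2j(np.array(get_eef_pos())),get_ft_force(),get_t())
E
```

```text
ridge [(-138, 1), (-135, 1), (-129, 11), (-126, 12), (-123, 12), (-120, 12), (-117, 12), (-114, 12), (-111, 12), (-108, 12), (-105, 12), (-102, 12), (-99, 12), (-90, 32), (-87, 32), (-84, 32), (-81, 32), (-78, 24), (-75, 12), (-72, 12), (-69, 12), (-66, 12), (-63, 12), (-60, 12), (-57, 12), (-54, 12), (-51, 12), (-48, 12), (-45, 12), (-42, 12), (-39, 12), (-36, 12), (-33, 13), (-18, 97), (-15, 98), (-12, 98), (-9, 97), (-6, 97), (-3, 88), (0, 88), (3, 88), (6, 88), (9, 88), (12, 88), (15, 88), (18, 88), (21, 88), (24, 88), (27, 91), (30, 91), (33, 91), (36, 91), (39, 88), (42, 88), (45, 88), (48, 88), (51, 88), (54, 87), (57, 87), (60, 87), (63, 88), (66, 87), (69, 88), (72, 88), (75, 88), (78, 88), (81, 88), (84, 88), (87, 88), (90, 88), (93, 87), (96, 88), (99, 88), (102, 88), (105, 88), (108, 88), (111, 88), (114, 88), (117, 88), (120, 88), (123, 88), (126, 88), (129, 88), (132, 88)]
red 291 [ 48.8  80.5 124.8] [[42.2, 74.3], [56.2, 87.5]]
black 254 [ 33.2 -11.  123.5] [[26.8, -23.3], [40.9, 34.5]]
bar 2147 [ 42.4  35.2 123.2] [[27.9, -22.4], [56.6, 86.4]]
lug 237 [-43.6  30.2  99.9] [[-58.6, 25.5], [-29.9, 38.4]]
yel 402 [ -0.8 108.3  84.4] [[-23.1, 96.9], [23.3, 119.4]]
24.0083
False [-0.05361289  0.08550246  0.07445326] [ 1.74479428 -3.06205632  1.55955015] 26.2417
```

View pics/home.png

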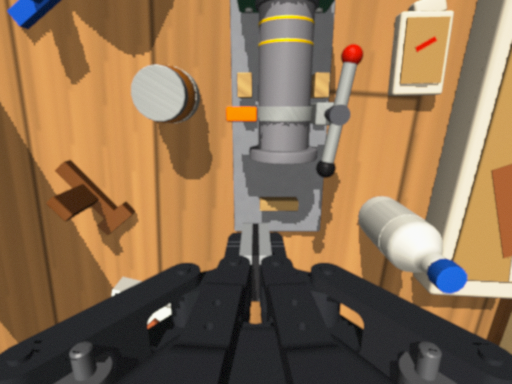

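The view shows the tube home against the collar, the lug at (240,113), the lines at y≈17 and 41, and the bar from red (352,53) to black (325,170). Next I measure the band against the lines.

```bash
python3 - <<'E'
from an import *
q=qdown(YAW+np.pi/2)
b=j2w(-.054,.075); servo_line([*b,.074],.15); a=j2w(-.03,.045); movep([*a,.22],q)
c,po=shot("wrist"); save(c,"band.png"); P=cloud(c,po); report(P,c["img"]); print(get_t())
h,s,v=hsv(c["img"]);J=w2j(P)
m=(h>20)&(h<34)&(s>100)&(J[...,2]>.075)&(abs(J[...,0])<.02)&(abs(J[...,1]-.1)<.04)
print("yel hist",np.histogram(J[m][:,1]*1000,bins=np.arange(84,126,2)))
m=(abs(J[...,0])<.012)&(J[...,2]>.0892)&(J[...,2]<.096)&(abs(J[...,1]-.1)<.03)
print("band",np.percentile(J[m][:,1],[1,50,99]))
E
python3 -c "
import cv2
a=cv2.imread('pics/band.png');cv2.imwrite('pics/bandc.png',cv2.resize(a[:200,190:400],None,fx=2.8,fy=2.8))"
```

```text
ridge [(-15, 97), (-12, 98), (-9, 98), (-6, 94), (-3, 87), (0, 88), (3, 88), (6, 88), (9, 87), (12, 88), (15, 88), (18, 87), (21, 87), (24, 87), (27, 88), (30, 88), (33, 87), (36, 88), (39, 87), (42, 88), (45, 87), (48, 87), (51, 88), (54, 87), (57, 87), (60, 88), (63, 87), (66, 88), (69, 88), (72, 88), (75, 88), (78, 88), (81, 88), (84, 87), (87, 88), (90, 88), (93, 88), (96, 91), (99, 90), (102, 91), (105, 91), (108, 90), (111, 88), (114, 88), (117, 88), (120, 88), (123, 87), (126, 88), (129, 87), (132, 88), (135, 91), (138, 91), (141, 92), (144, 95), (147, 95), (150, 95), (153, 95), (156, 95), (159, 95), (162, 95), (165, 95), (168, 95), (171, 95), (174, 95), (177, 95), (180, 95), (183, 95), (186, 94)]
red 347 [ 48.8 151.1 124.6] [[42.5, 144.9], [56.5, 158.1]]
black 295 [ 33.2  60.5 123.3] [[26.8, 47.3], [40.7, 106.1]]
bar 2485 [ 42.4 106.1 123.2] [[27.9, 48.8], [56.6, 157.2]]
lug 165 [-42.9 100.3  99.7] [[-58.4, 96.1], [-29.8, 109.1]]
yel 189 [ -1.  117.5  84.4] [[-23.0, 116.0], [22.7, 119.0]]
27.1917
yel hist (array([  0,   0,   0,   0,   0,   0,   0,   0,   0,   0,   0,   0,   0,
         0,   0,   0, 117,  43,   0,   0]), array([ 84,  86,  88,  90,  92,  94,  96,  98, 100, 102, 104, 106, 108,
       110, 112, 114, 116, 118, 120, 122, 124]))
band [0.09303553 0.10270916 0.1163922 ]
```

View pics/bandc.png

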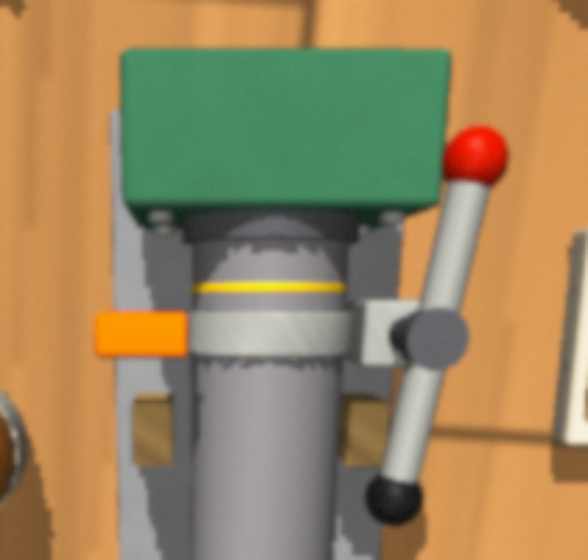

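The band (crop row 333) sits just short of the centre. The front line is at row 287 and the rear line is hidden behind it, so it needs about 5.6 mm more.

```bash
python3 - <<'E'
from an import *
q=qdown(YAW+np.pi/2)
a=j2w(-.054,.074); movep([*a,.12],q); servo_line([*a,.074],.2)
b=j2w(-.054,.0906); servo_line([*b,.074],.04,guard=30); print(w2j(np.array(get_eef_pos())),get_ft_force())
b=j2w(-.054,.08); servo_line([*b,.074],.15); a=j2w(-.03,.045); servo_line([*a,.22],.25)
c,po=shot("wrist"); P=cloud(c,po); save(c,"band2.png"); report(P,c["img"]); print(get_t())
h,s,v=hsv(c["img"]);J=w2j(P)
m=(h>20)&(h<34)&(s>100)&(J[...,2]>.075)&(abs(J[...,0])<.02)&(abs(J[...,1]-.1)<.04)
print("yel hist",np.histogram(J[m][:,1]*1000,bins=np.arange(94,126,2)))
for d in (.006,.015):
  m=(abs(J[...,0])<d)&(J[...,2]>.0895)&(J[...,2]<.096)&(abs(J[...,1]-.105)<.02); print("band",np.percentile(J[m][:,1],[2,50,98]))
I=cv2.imread("pics/band2.png");cv2.imwrite('pics/band2c.png',cv2.resize(I[:200,190:400],None,fx=2.8,fy=2.8))
print(get_joint_pos())
# reachability for the screw
for jx,jy in [(.043,.107)]:
  for k in range(8):
    w=j2w(jx,jy); yy=YAW+k*np.pi/4; r=ik([*w,.105],qdown(yy)); print(k,None if r is None else np.round(r,2))
E
```

```text
[-0.05339089  0.09084641  0.07470023] [ 1.02756907 -3.35840686  1.27653206]
ridge [(-18, 96), (-15, 97), (-12, 98), (-9, 98), (-6, 94), (-3, 88), (0, 87), (3, 87), (6, 88), (9, 88), (12, 88), (15, 87), (18, 88), (21, 87), (24, 88), (27, 87), (30, 88), (33, 87), (36, 88), (39, 88), (42, 88), (45, 87), (48, 88), (51, 87), (54, 88), (57, 88), (60, 87), (63, 87), (66, 88), (69, 88), (72, 88), (75, 87), (78, 87), (81, 87), (84, 88), (87, 88), (90, 88), (93, 87), (96, 88), (99, 88), (102, 91), (105, 91), (108, 91), (111, 91), (114, 90), (117, 88), (120, 88), (123, 88), (126, 88), (129, 87), (132, 87), (135, 91), (138, 91), (141, 93), (144, 95), (147, 95), (150, 95), (153, 95), (156, 95), (159, 95), (162, 95), (165, 95), (168, 95), (171, 95), (174, 95), (177, 95), (180, 95), (183, 95), (186, 93)]
red 356 [ 48.8 156.4 124.6] [[42.5, 150.2], [56.2, 163.5]]
black 303 [ 33.2  65.7 123.4] [[26.6, 52.7], [40.9, 111.2]]
bar 2554 [ 42.4 111.6 123.2] [[27.7, 53.9], [56.3, 162.4]]
lug 171 [-42.1 106.1  99.7] [[-58.0, 101.6], [-29.7, 114.4]]
yel 360 [ -0.7 108.6  84.5] [[-22.9, 97.1], [23.1, 119.0]]
29.7083
yel hist (array([  0,  33,  91,  23,   0,   0,   0,   0,   0,   0,   0, 104,  58,
         0,   0]), array([ 94,  96,  98, 100, 102, 104, 106, 108, 110, 112, 114, 116, 118,
       120, 122, 124]))
band [0.10120225 0.10744727 0.11445032]
band [0.10118174 0.10742609 0.11445037]
[-1.01632817e-01  3.14887555e-01 -8.13023885e-03  1.25026119e+00
  1.50341852e-04  1.40839991e+00]
0 [ 0.02  0.5  -0.03  1.05  0.    3.1 ]
1 [ 0.02  0.5  -0.03  1.05  0.    2.31]
2 [ 0.02  0.5  -0.03  1.05  0.    1.53]
3 [ 0.02  0.5  -0.03  1.05  0.    0.74]
4 [ 0.02  0.5  -0.03  1.05  0.   -0.04]
5 [ 0.02  0.5  -0.03  1.05  0.   -0.83]
6 [ 0.02  0.5  -0.03  1.05  0.   -1.62]
7 [ 0.02  0.5  -0.03  1.05  0.   -2.4 ]
```

View pics/band2c.png

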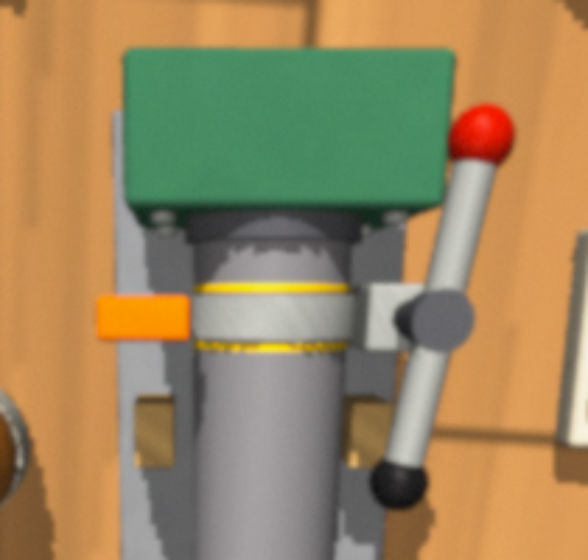

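The band is now centred: lines at crop rows 288 and 347, band between them at 317. There is a round hub at (440,320) on the screw axis, so I grip there and turn with joint 6.

```bash
python3 - <<'E'
from an import *
let_go()
w=j2w(.042,.108); q=qdown(YAW-np.pi/2-.158)
movep([*w,.17],q); print(np.round(get_joint_pos(),3)); servo_line([*w,.104],.15)
grasp(60); print("w",get_width(),get_gripper_force(),get_ft_force(),get_t())
j=np.array(get_joint_pos()); j0=j[5]
for d in (.5,2.2,4.0):
    j[5]=j0+d; move_j(j.tolist()); print(d,get_joint_pos()[5]-j0,get_wrist_torque(),get_ft_force(),get_width(),get_t())
E
```

```text
[ 0.018  0.46   0.093  1.203 -0.    -1.455]
w 0.015237852331679437 58.44999432563782 [ 6.18327987 -0.72090117  0.92499234] 34.1583
0.5 0.4965238007960482 [ 0.23470489  0.2504771  -0.00539067] [-0.60002217  0.54701817  0.35720252] 0.015377269887653566 34.7083
2.2 2.198966247656133 [0.96399437 0.49143943 0.04439156] [-2.08527205  3.96706963  0.20419044] 0.015266092588928215 36.2083
4.0 3.999017990060352 [ 0.67002826 -0.84872865 -0.06051436] [ 4.50796148  2.89279645 -3.63534752] 0.015409640789384975 37.7917
```

```bash
python3 - <<'E'
from an import *
let_go(); e=get_eef_pos(); servo_line([e[0],e[1],.17],.25)
a=j2w(-.01,.03); movep([*a,.23],qdown(YAW+np.pi/2))
c,po=shot("wrist"); save(c,"scr.png"); np.savez("scr.npz",P=cloud(c,po),I=c["img"]); report(cloud(c,po),c["img"]); print(get_t())
E
python3 - <<'E'
import cv2
a=cv2.imread('pics/scr.png');cv2.imwrite('pics/scrc.png',cv2.resize(a[:220,150:450],None,fx=2,fy=2))
E
```

```text
ridge [(-201, 0), (-198, 0), (-195, 0), (-192, 0), (-189, 1), (-186, 1), (-183, 0), (-180, 1), (-177, 1), (-174, 1), (-171, 1), (-168, 0), (-165, 1), (-162, 1), (-159, 0), (-156, 0), (-153, 0), (-150, 1), (-147, 0), (-144, 1), (-141, 1), (-138, 0), (-129, 12), (-126, 12), (-123, 12), (-120, 12), (-117, 12), (-114, 12), (-111, 12), (-108, 12), (-105, 12), (-102, 12), (-90, 32), (-87, 32), (-84, 32), (-81, 32), (-78, 24), (-75, 12), (-72, 12), (-69, 12), (-66, 12), (-63, 12), (-60, 12), (-57, 12), (-54, 12), (-18, 97), (-15, 98), (-12, 97), (-9, 98), (-6, 92), (-3, 88), (0, 87), (3, 87), (6, 87), (9, 88), (12, 88), (15, 88), (18, 88), (21, 88), (24, 88), (27, 87), (30, 87), (33, 88), (36, 87), (39, 88), (42, 88), (45, 88), (48, 87), (51, 88), (54, 88), (57, 88), (60, 88), (63, 87), (66, 88), (69, 88), (72, 121), (75, 124), (78, 126), (81, 126), (84, 125), (87, 123), (90, 88), (93, 88), (96, 88), (99, 88), (102, 91), (105, 91), (108, 91), (111, 91), (114, 89), (117, 88), (120, 88), (123, 87), (126, 88), (129, 88), (132, 88), (135, 91), (138, 91), (141, 92), (144, 95), (147, 95), (150, 95), (153, 95), (156, 95), (159, 95), (162, 95), (165, 95), (168, 95), (171, 95), (174, 95), (177, 95), (180, 95), (183, 95), (186, 94)]
black 303 [ 82.9 132.2 124.9] [[76.4, 124.6], [89.8, 139.8]]
bar 1855 [ 54.5 114.1 123.3] [[15.9, 86.9], [90.2, 139.4]]
lug 459 [-43.7 106.5  99.8] [[-57.9, 100.2], [-28.8, 113.2]]
yel 355 [ -1.1 108.1  84.8] [[-22.8, 96.5], [22.6, 118.5]]
40.0
```

View pics/scrc.png

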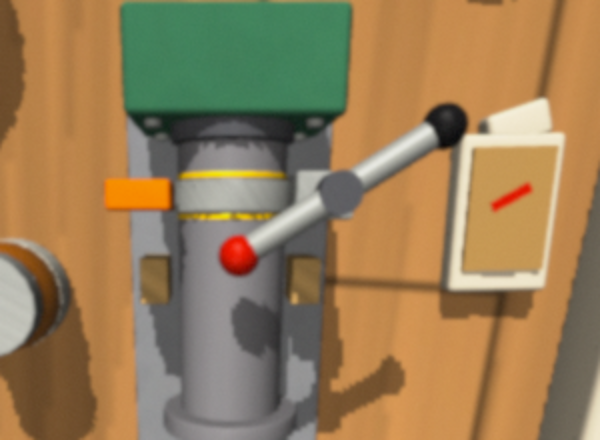

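The red end is now at crop (238,256) and black at (446,125). That gives a ≈ 4.155, with no slip. I regrip and turn the last 1.45 rad.

```bash
python3 - <<'E'
from an import *
w=j2w(.042,.1073); q=qdown(YAW+np.pi/2-4.155)
movep([*w,.17],q); print(np.round(get_joint_pos(),3)); servo_line([*w,.104],.15)
grasp(60); print("w",get_width(),get_t())
j=np.array(get_joint_pos()); j0=j[5]; t=0
for d in (1.3,1.36,1.40,1.43,1.46,1.49,1.52):
    j[5]=j0+d; move_j(j.tolist()); t=get_wrist_torque()[2]; tau=get_tau()[5]; print(d,round(get_joint_pos()[5]-j0,3),round(t,3),round(tau,3),get_t())
    if d==1.3: t0=t
    elif abs(t-t0)>.35: break
let_go(); servo_line([*w,.18],.25)
a=j2w(-.05,.03); movep([*a,.24],qdown(YAW+np.pi/2))
c,po=shot("wrist"); save(c,"fin.png"); report(cloud(c,po),c["img"]); print(get_t())
E
```

```text
[ 0.017  0.46   0.092  1.203 -0.    -0.6  ]
w 0.015170429472675459 42.975
1.3 1.3 -0.09 0.016 44.1583
1.36 1.361 -0.034 0.252 44.4083
1.4 1.401 -0.086 0.148 44.6583
1.43 1.431 -0.05 0.096 44.9083
1.46 1.46 0.078 0.238 45.1583
1.49 1.49 0.361 0.493 45.4083
ridge [(-201, 1), (-198, 0), (-195, 1), (-192, 1), (-189, 0), (-186, 1), (-183, 1), (-180, 0), (-177, 0), (-174, 0), (-171, 0), (-168, 0), (-165, 1), (-162, 1), (-159, 0), (-156, 1), (-153, 1), (-150, 1), (-147, 0), (-144, 0), (-141, 0), (-138, 0), (-135, 2), (-129, 12), (-126, 12), (-123, 12), (-120, 12), (-117, 12), (-114, 12), (-111, 12), (-108, 12), (-105, 12), (-102, 12), (-90, 32), (-87, 32), (-84, 32), (-81, 32), (-78, 24), (-75, 12), (-72, 12), (-69, 12), (-66, 12), (-63, 12), (-60, 12), (-57, 12), (-54, 12), (-51, 12), (-18, 98), (-15, 98), (-12, 98), (-9, 98), (-6, 90), (-3, 87), (0, 88), (3, 88), (6, 87), (9, 88), (12, 88), (15, 88), (18, 88), (21, 88), (24, 88), (27, 87), (30, 88), (33, 88), (36, 88), (39, 87), (42, 88), (45, 88), (48, 87), (51, 88), (54, 88), (57, 88), (60, 88), (63, 88), (66, 88), (69, 87), (72, 88), (75, 88), (78, 88), (81, 87), (84, 88), (87, 88), (90, 87), (93, 87), (96, 88), (99, 89), (102, 91), (105, 91), (108, 90), (111, 91), (114, 88), (117, 88), (120, 87), (123, 88), (126, 87), (129, 88), (132, 82), (135, 91), (138, 91), (141, 94), (144, 96), (147, 96), (150, 95), (153, 95), (156, 95), (159, 95), (162, 95), (165, 95), (168, 95), (171, 95), (174, 95), (177, 95), (180, 95), (183, 95), (186, 94)]
red 36 [ 16.3 144.7 125.3] [[15.1, 140.4], [17.7, 150.0]]
black 298 [ 64.1  76.2 123.3] [[16.0, 61.8], [78.8, 130.0]]
bar 1911 [ 45.7 101.5 123.1] [[15.5, 61.9], [79.2, 145.6]]
lug 423 [-44.2 106.  100. ] [[-58.6, 99.9], [-29.5, 112.5]]
yel 329 [ -1.  107.5  84.4] [[-23.2, 95.2], [23.4, 117.8]]
47.1917
```

View pics/fin.png

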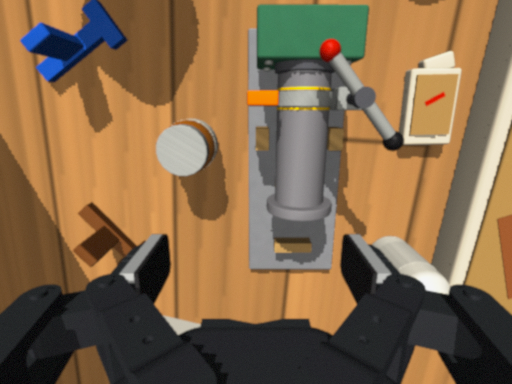

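The view shows the red end at (331,48) and black at (393,140), so a ≈ 5.6 with the stop felt. The band is between the lines, the tube is home, and the gripper is open and clear.

```bash
python3 -c "
from bench import *
print(sign_off())"
```

```text
the job is handed in; nothing more can be done
None
```

The job is handed in, about 47 s into the 72 s: gauge seated in the foam case, tube fully home, band centred between the yellow lines to within about 1 mm, and the screw turned clockwise to its stop (about 5.6 rad), with the gripper open and clear of everything.

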